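Find the steel-cored finisher roller by weight and present it over the fitting stand

TASK

Two look-alike closed rollers for the shoe finisher stand in two holders, and only one has the heavy steel core: first lift the left one (the robot's left) right out of its holder, feel its weight for a moment and stand it back in its holder, then lift the right one out of its holder in the same way and compare. Present the heavier of the two: hold it still and upright, centred about a hand's width (80 to 100 mm) above the stub of the fitting stand, and finish while still holding it there, with the lighter one standing let go in its own holder. Keep the rollers upright all the way and do not disturb the wax, heel block, tin, jar and bottle around them.

Things in the scene. Friction and masses are not known exactly. Their poses are not given: they have to be found in the camera images.
- roller_left: left (+y) one of two look-alike closed aluminium rollers, upright cylinder 36 mm across, 130 mm high, about 80 mm of it out above the holder's rim. Origin: centre of its underside, z up its axis. One roller has a steel core (about 0.6 kg in all), the other a plastic one (about 0.25 kg), with 1 mm of play; which is which varies and cannot be seen.
- holder_left: the left holder: a black plastic cup screwed to the bench, 58 mm outside, bore 48 mm (6 mm play all round the roller), 55 mm high, floor 6 mm thick; origin: centre of its underside
- holder_left_floor (a point): centre of the left holder's inner floor, 6 mm above the bench: where the roller's underside centre stands when it is back
- roller_right: right (-y) one of two look-alike closed aluminium rollers, upright cylinder 36 mm across, 130 mm high, about 80 mm of it out above the holder's rim. Origin: centre of its underside, z up its axis. One roller has a steel core (about 0.6 kg in all), the other a plastic one (about 0.25 kg), with 1 mm of play; which is which varies and cannot be seen.
- holder_right: the right holder: a black plastic cup screwed to the bench, 58 mm outside, bore 48 mm (6 mm play all round the roller), 55 mm high, floor 6 mm thick; origin: centre of its underside
- holder_right_floor (a point): centre of the right holder's inner floor, 6 mm above the bench: where the roller's underside centre stands when it is back
- stand: the fitting stand screwed to the bench: a grey plate 80 x 80 x 10 mm with an upright steel stub in its middle, 20 mm across and 30 mm tall, its top 40 mm above the bench; origin: centre of the plate's underside
- stub_top (a point): centre of the top face of the stand's stub, 40 mm above the bench; z up
- wax_bar: bystander, to be left alone: reddish-brown polishing wax bar, 90 x 36 x 26 mm, lying between the left holder and the stand; origin: centre of its underside, x along its length
- heel_block: bystander, to be left alone: round black rubber heel block, 46 mm across, 25 mm high, between the right holder and the stand; origin: centre of its underside
- polish_tin: bystander, to be left alone: flat round metal polish tin, 72 mm across, 26 mm high, beyond the stand; origin: centre of its underside
- glue_jar: bystander, to be left alone: amber jar with a dark cap, 60 mm across, about 75 mm high, far left of the stand; origin: centre of its underside
- dye_bottle: bystander, to be left alone: small black bottle with a white cap, 40 mm across, about 85 mm high, far right of the stand; origin: centre of its underside
Mind the look-alikes: they are no part of the job. Leave any pink or turquoise look-alike of the roller_left alone.

How it is judged:
By the outcome, as a careful person would: the job done as asked, in the order asked, and still so for the second after the job is handed in, while the arm keeps its last pose, push and grip.
It also fails if it takes over 72 s, if anything falls off the work surface, if the arm or the gripper's body presses on something with over 40 N, if the wrist force passes 120 N, or if a joint passes its speed limit or range.

ROBOT

A 6-joint arm with a two-finger parallel gripper is mounted at the origin on the work surface. World frame = base frame: x ahead of the robot, y to its left, z up, the work surface at z = 0. Lengths are in m, angles in rad, forces in N, time in s.
With the tool pointing down it reaches from about 0.35 to 0.975 m from the base axis. Payload 4.9 kg.
Tool frame: the origin (TCP) lies at the very end of the fingers, on their centre line; the grasp point (between the pads) lies 19 mm behind it; z points along the fingers, y is the line along which they close (so a half turn about z gives the same grasp; the last joint's range is limited). The gripper opens to 85 mm and grips with 20 to 120 N. Pads are 22 mm wide; open, the fingers measure 114 mm over their backs; the gripper's body (76 mm by 85 mm) begins 54 mm behind the grasp point. The pads swing forward as they close: fully open they stand 13 mm farther back than shut.
Start: joints at [1.158, 0.053, 1.613, -0, 1.476, -0.119], TCP at [0.181, 0.598, 0.231] pointing down, gripper open.
Joint ranges: [-3.01, 3.01], [-1.01, 2.22], [0.06, 2.58], [-1.02, 4.17], [0.09, 2.62], [-3.14, 3.14]. Speed limits (rad/s): [2.57, 2.57, 3.14, 3.14, 3.14, 3.14].

INTERFACE

Orientations are given as a rotation vector (axis times angle).
In Python, from station import * gives the robot as it stands.
- The arm moves only by the shell command python3 -m crank 'ROWS' [OPENING] [FORCE]. ROWS is JSON, a list of rows, each an object with "offset": the shift along the tool's x, y, z in m, a list of three; "twist": the turn, a rotation vector about the tool's x, y, z in degrees, a list of three. In form: [{"offset": [x, y, z], "twist": [rx, ry, rz]}, ...]. A call has 1 to 20 rows; each row is the pose to reach, as a shift and turn from the pose commanded when the call began, along the tool's axes at that moment; what a row does not reach only later rows make up. A row lasts 1/8 s, in which the tool goes at most 62.5 mm and 10.7 degrees, less where a joint would pass 70% of its speed; a pose out of reach is approached as far as the arm can. A call with a gripper value outside its range is refused whole. OPENING is the opening, from 0 (shut) to 1 (fully open), set as the call begins (- or left out, the last holds). The fingers move at their own pace and stop on an object; FORCE is the grip in N (left out, the last holds). Time passes only in rows, so rows that repeat a pose let the fingers close. It gives the time, the measured TCP pose, the force, the opening and the grip force at its end, in the units of the state.
- get_obs(): the state, without advancing time (a new reading comes with each control period).
- get_image(name): name is "scene" or "side" or "wrist"; returns the picture (420x560x3 uint8, red, green, blue); there is no depth.
- get_calibration(name): a dict with "intrinsics" (3x3 intrinsics, pixels), "world_from_camera" (4x4, takes a point from camera to world coordinates); the wrist camera has in their place "tool_from_camera" (4x4, takes a point from camera to tool coordinates, whose origin is the TCP and whose axes are the flange's). Camera axes: x right, y up, looking along -z (the intrinsics and any distortion apply to the point x, -y, -z); pixel columns grow to the right and rows downward; lengths in m; the calibration is good to about 2 mm. A picture is of the moment at which its call begins: read the wrist's pose just before it. get_calibration takes no time and is no camera call.
- finish_job(): hands the job in; it is judged then, once.
Trained networks look in the newest picture that a camera, given by its name, has taken for a name from the list of things; names that differ only in an ending like _2 or _b are one class to them, and where a whole thing is asked for, a point or a joint stands for the part that bears it (a point fixed in the world has none). Each returns a list of dicts, best first, with "confidence" (0 to 1); they miss things now and then, are a little off and sometimes report something else, mostly with a low value. They report only what shows in the picture. A call takes as long as a camera call. They do not tell look-alikes from the thing itself.
- cut_out(query, camera): "region" (420x560 bool, what is visible of it) and "rect" ([centre column, centre row, width, height] in pixels, round what is visible of it).
The state is a dict: "t": time; "q": joint angles; "dq": joint speeds; "effort": joint torques, N m; "tool_pos": TCP position; "tool_rot": TCP orientation; "contact_force": force on the tool from outside, world axes, zero at the start; "wrist_torque": the same for the moment, N m; "opening": finger opening in m; "grip_force": force on a finger pad.
Only numpy, scipy, OpenCV 4.12 (cv2) and the standard library are available. Lean on these libraries where they do the work, as an engineer would, in place of code of your own. Each camera call takes 0.05 s, during which the arm holds its last target. There are 200 camera calls.

## Working session

There is one attempt and no reset: what is moved stays moved. The work goes in short steps, Python scripts to look and compute and a shell command to move; the robot and the scene stay as the last step left them, time stands still between calls to the robot, and variables do not carry over. Pictures are saved under pics/ and viewed, at most 10 in all, crops included, and the job is handed in when it is done.

```bash
mkdir -p pics; ls; python3 - <<'E'
from station import *
import cv2,numpy as np
o=get_obs();print({k:np.round(v,3).tolist() for k,v in o.items()})
a=get_image("scene");b=get_image("side")
cv2.imwrite("pics/a.png",a[:,:,::-1]);cv2.imwrite("pics/b.png",b[:,:,::-1])
for c in("scene","side"):
    k=get_calibration(c);print(c,np.round(k["intrinsics"],1).tolist(),np.round(k["world_from_camera"],3).tolist(),[x for x in k])
    for q in("roller_left","holder_left","stand"):
        for d in cut_out(q,c)[:5]:print(q,round(d["confidence"],2),np.round(d["rect"]).tolist())
E
```

```text
pics
{'t': 0.0, 'q': [1.158, 0.053, 1.614, 0.0, 1.476, -0.119], 'dq': [-0.0, -0.001, 0.002, 0.0, 0.001, 0.002], 'effort': [-0.0, -39.369, -37.018, -0.0, 0.007, -0.0], 'tool_pos': [0.181, 0.598, 0.23], 'tool_rot': [-0.46, -3.107, 0.003], 'contact_force': [-0.506, 0.45, -0.31], 'wrist_torque': [-0.001, -0.01, 0.038], 'grip_force': 0.0, 'opening': 0.086}
scene [[430.2, 0.0, 275.7], [0.0, 430.2, 205.1], [0.0, 0.0, 1.0]] [[-0.155, -0.723, 0.674, 1.117], [0.988, -0.108, 0.11, 0.106], [-0.007, 0.683, 0.731, 0.683], [0.0, 0.0, 0.0, 1.0]] ['intrinsics', 'world_from_camera']
roller_left 0.86 [425.0, 193.0, 33.0, 56.0]
roller_left 0.72 [375.0, 163.0, 26.0, 59.0]
roller_left 0.6 [382.0, 188.0, 26.0, 44.0]
roller_left 0.57 [359.0, 233.0, 29.0, 61.0]
holder_left 0.62 [375.0, 211.0, 31.0, 39.0]
stand 0.71 [172.0, 285.0, 28.0, 38.0]
stand 0.57 [273.0, 230.0, 40.0, 34.0]
side [[473.8, 0.0, 278.7], [0.0, 473.8, 201.9], [0.0, 0.0, 1.0]] [[0.924, 0.232, -0.305, 0.285], [-0.383, 0.543, -0.747, -0.703], [-0.008, 0.807, 0.59, 0.64], [0.0, 0.0, 0.0, 1.0]] ['intrinsics', 'world_from_camera']
roller_left 0.97 [167.0, 178.0, 28.0, 61.0]
roller_left 0.89 [259.0, 164.0, 16.0, 58.0]
roller_left 0.75 [192.0, 151.0, 24.0, 53.0]
roller_left 0.61 [213.0, 157.0, 19.0, 41.0]
holder_left 0.6 [214.0, 183.0, 26.0, 32.0]
stand 0.72 [272.0, 236.0, 49.0, 37.0]
```

View pics/a.png

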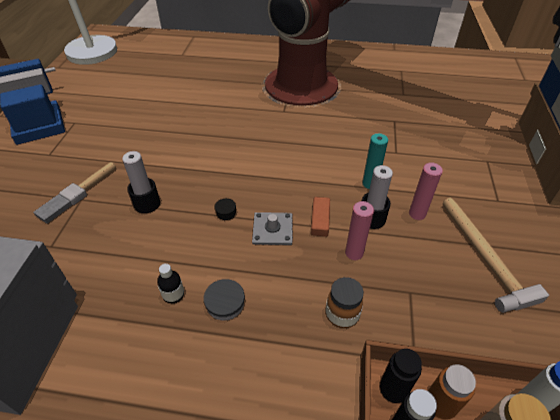

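View pics/b.png

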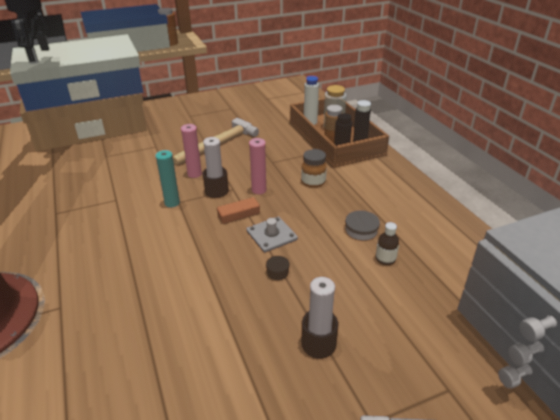

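The silver roller in a black cup at scene (380,190) / side (214,165) is roller_left. The silver one in a cup at scene (137,180) / side (320,310) is roller_right. The pink ones at scene (359,232) and (425,193) and the turquoise one at (375,163) are coloured decoys with no cup. I'll confirm this with an enlarged crop.

```bash
python3 - <<'E'
import cv2,numpy as np
a=cv2.imread("pics/a.png");b=cv2.imread("pics/b.png")
def cr(i,x,y,w,h,s):return cv2.resize(i[y:y+h,x:x+w],None,fx=s,fy=s,interpolation=cv2.INTER_CUBIC)
m=np.zeros((600,800,3),np.uint8)
for im,r,c in((cr(a,340,125,100,75*2,4),0,0),(cr(b,150,115,130,100,3),0,405),(cr(a,110,140,65,75,4),300,405),(cr(b,295,270,55,90,3),300,635)):
    h,w=im.shape[:2];h=min(h,600-r);w=min(w,800-c);m[r:r+h,c:c+w]=im[:h,:w]
cv2.imwrite("pics/c.png",m)
E
```

```text
(no output)
```

View pics/c.png

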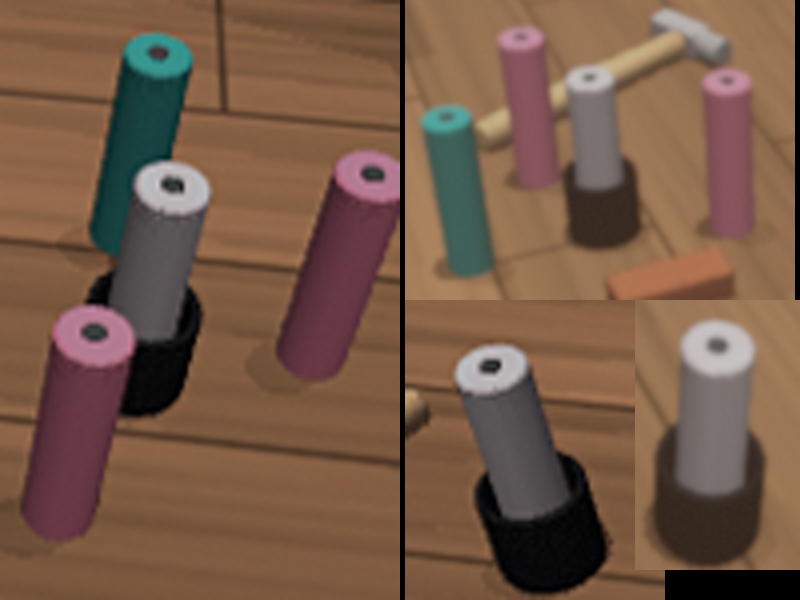

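Confirmed: both silver rollers stand in black cups, and the pink and turquoise ones stand on bare bench. Next I triangulate the tops.

```bash
cat > h.py <<'E'
from station import *
import numpy as np, cv2
def ray(c,p,M=None):
    k=get_calibration(c);K=k["intrinsics"];M=k["world_from_camera"] if M is None else M
    d=np.array([(p[0]-K[0][2])/K[0][0],-(p[1]-K[1][2])/K[1][1],-1]);M=np.array(M)
    return M[:3,3],M[:3,:3]@d
def tri(rs):
    A=[];b=[]
    for o,d in rs:
        P=np.eye(3)-np.outer(d,d)/(d@d);A.append(P);b.append(P@o)
    x=np.linalg.solve(sum(A),sum(b));return x
def atz(r,z):
    o,d=r;return o+d*(z-o[2])/d[2]
E
python3 - <<'E'
from h import *
P=dict(L=((383,171.5),(212,141),.136),R=((131.5,156.5),(322.7,285.3),.136),p1=((363.8,208),(257.7,142.3),.13),p2=((433.3,168.5),(189,127.7),.13),tq=((379.8,138.3),(164,154.3),.13),stub=((272,218),(271,224),.04))
for n,(a,b,z) in P.items():
    r=[ray("scene",a),ray("side",b)];print(n,tri(r).round(4),atz(r[0],z).round(4),atz(r[1],z).round(4))
P=get_calibration("wrist");print(np.round(P["tool_from_camera"],3).tolist(),np.round(P["intrinsics"],1).tolist())
from scipy.spatial.transform import Rotation as R
print(R.from_rotvec(get_obs()["tool_rot"]).as_matrix().round(3))
E
```

```text
L [0.4982 0.2081 0.1344] [0.498  0.2088 0.136 ] [0.4979 0.2024 0.136 ]
R [ 0.5259 -0.2766  0.1345] [ 0.5264 -0.2749  0.136 ] [ 0.5258 -0.2789  0.136 ]
p1 [0.5922 0.1744 0.1281] [0.5914 0.1757 0.13  ] [0.5915 0.1673 0.13  ]
p2 [0.4691 0.3038 0.1281] [0.4686 0.3045 0.13  ] [0.4689 0.2963 0.13  ]
tq [0.3903 0.2041 0.128 ] [0.3904 0.2048 0.13  ] [0.3905 0.1975 0.13  ]
stub [0.5549 0.005  0.0319] [0.5602 0.0071 0.04  ] [ 0.552  -0.0063  0.04  ]
[[0.001, 0.951, 0.308, 0.079], [1.0, -0.001, -0.001, -0.001], [-0.001, 0.308, -0.951, -0.143], [0.0, 0.0, 0.0, 1.0]] [[329.4, 0.0, 283.3], [0.0, 329.4, 208.0], [0.0, 0.0, 1.0]]
[[-0.957  0.29  -0.   ]
 [ 0.29   0.957 -0.   ]
 [ 0.    -0.    -1.   ]]
```

```bash
cat >> h.py <<'E'
from scipy.spatial.transform import Rotation as R
def to(p,o=None):
    o=o or get_obs();return (R.from_rotvec(o["tool_rot"]).inv().apply(np.array(p)-o["tool_pos"])*1000).round(1)
def wray(p,o):
    M=np.eye(4);M[:3,:3]=R.from_rotvec(o["tool_rot"]).as_matrix();M[:3,3]=o["tool_pos"]
    return ray("wrist",p,M@np.array(get_calibration("wrist")["tool_from_camera"]))
E
sed -i 's/M=k\["world_from_camera"\] if M is None else M/M=k["world_from_camera"] if M is None else M/' h.py
python3 -c "
from h import *
print(to([.498,.206,.23]))"
```

```text
[-417.  -283.5    1.2]
```

```bash
python3 -m crank '[{"offset":[-0.015,-0.010,0],"twist":[0,0,0]},{"offset":[-0.045,-0.030,0],"twist":[0,0,0]},{"offset":[-0.085,-0.058,0],"twist":[0,0,0]},{"offset":[-0.130,-0.088,0],"twist":[0,0,0]},{"offset":[-0.175,-0.119,0],"twist":[0,0,0]},{"offset":[-0.220,-0.150,0],"twist":[0,0,0]},{"offset":[-0.265,-0.180,0],"twist":[0,0,0]},{"offset":[-0.310,-0.211,0],"twist":[0,0,0]},{"offset":[-0.350,-0.238,0],"twist":[0,0,0]},{"offset":[-0.385,-0.262,0],"twist":[0,0,0]},{"offset":[-0.408,-0.277,0],"twist":[0,0,0]},{"offset":[-0.417,-0.283,0],"twist":[0,0,0]},{"offset":[-0.417,-0.283,0],"twist":[0,0,0]},{"offset":[-0.417,-0.283,0],"twist":[0,0,0]}]'
cat > w.py <<'E'
from h import *
import sys
o=get_obs();im=get_image("wrist");cv2.imwrite("pics/%s.png"%sys.argv[1],im[:,:,::-1])
print(o["tool_pos"].round(4) if hasattr(o["tool_pos"],"round") else o["tool_pos"],o["t"],np.round(o["contact_force"],2))
E
sed -i 's/d=np.array/d=np.array/' h.py; python3 w.py w1
```

```text
t: 2.15
tool_pos: [0.4976, 0.2072, 0.2313]
tool_rot: [-0.458, -3.108, -0.0]
contact_force: [-0.2, -0.0, 0.3]
opening: 0.0851
grip_force: 0.0
[0.4976 0.2072 0.2313] 2.15 [-0.2  -0.02  0.31]
```

View pics/w1.png

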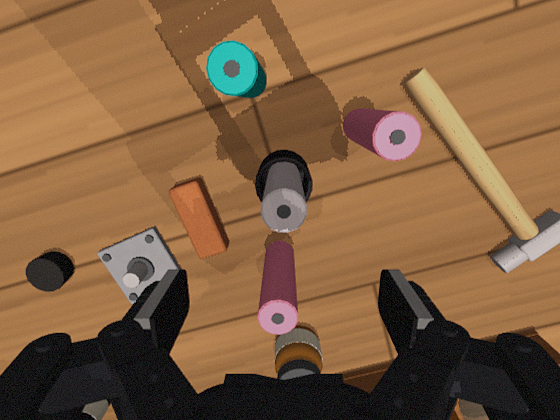

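The wrist view shows roller_left's top centre at (284,211) inside its cup (rim around (284,178)). Pink tops are at (278,319) and (398,137), turquoise at (232,68), and the stub top at (132,280).

```bash
python3 - <<'E'
from h import *
o=get_obs()
for n,p,z in(("L",(284,211),.136),("p1",(278,319),.13),("p2",(398,137),.13),("tq",(232,68),.13),("stub",(132,280),.04),("rim",(284,178),.055)):print(n,atz(wray(p,o),z).round(4))
for q in("holder_left","stand"):
    for d in cut_out(q,"wrist")[:3]:print(q,d["confidence"],np.round(d["rect"],1))
print(to([.499,.206,.088],o))
E
```

```text
L [0.4984 0.2068 0.136 ]
p1 [0.5943 0.1726 0.13  ]
p2 [0.4698 0.3021 0.13  ]
tq [0.3911 0.2017 0.13  ]
stub [0.559  0.0069 0.04  ]
rim [0.4914 0.2092 0.055 ]
holder_left 0.6 [283.6 175.9  61.2  51.8]
stand 0.93 [135.3 266.6  84.5  73.3]
[ -1.8  -0.9 143.3]
```

```bash
python3 -m crank '[{"offset":[-0.001,-0.000,0.015],"twist":[0,0,0]},{"offset":[-0.001,-0.000,0.045],"twist":[0,0,0]},{"offset":[-0.001,-0.000,0.080],"twist":[0,0,0]},{"offset":[-0.001,-0.000,0.110],"twist":[0,0,0]},{"offset":[-0.001,-0.000,0.130],"twist":[0,0,0]},{"offset":[-0.001,-0.000,0.142],"twist":[0,0,0]},{"offset":[-0.001,-0.000,0.145],"twist":[0,0,0]},{"offset":[-0.001,-0.000,0.145],"twist":[0,0,0]}]' && python3 -m crank '[{"offset":[0,0,0],"twist":[0,0,0]},{"offset":[0,0,0],"twist":[0,0,0]},{"offset":[0,0,0],"twist":[0,0,0]},{"offset":[0,0,0],"twist":[0,0,0]},{"offset":[0,0,0],"twist":[0,0,0]},{"offset":[0,0,0],"twist":[0,0,0]},{"offset":[0,0,0],"twist":[0,0,0]},{"offset":[0,0,0],"twist":[0,0,0]}]' 0 60
```

```text
t: 3.3
tool_pos: [0.4998, 0.2065, 0.0871]
tool_rot: [0.46, 3.106, 0.001]
contact_force: [1.1, 0.1, 0.0]
opening: 0.085
grip_force: 0.0
t: 4.3
tool_pos: [0.4997, 0.2065, 0.0871]
tool_rot: [0.46, 3.106, 0.001]
contact_force: [1.0, 0.1, 6.2]
opening: 0.0355
grip_force: 60.2
```

```bash
python3 -m crank '[{"offset":[0,0,-0.003],"twist":[0,0,0]},{"offset":[0,0,-0.010],"twist":[0,0,0]},{"offset":[0,0,-0.022],"twist":[0,0,0]},{"offset":[0,0,-0.038],"twist":[0,0,0]},{"offset":[0,0,-0.054],"twist":[0,0,0]},{"offset":[0,0,-0.068],"twist":[0,0,0]},{"offset":[0,0,-0.079],"twist":[0,0,0]},{"offset":[0,0,-0.085],"twist":[0,0,0]},{"offset":[0,0,-0.085],"twist":[0,0,0]},{"offset":[0,0,-0.085],"twist":[0,0,0]},{"offset":[0,0,-0.085],"twist":[0,0,0]},{"offset":[0,0,-0.085],"twist":[0,0,0]},{"offset":[0,0,-0.085],"twist":[0,0,0]},{"offset":[0,0,-0.085],"twist":[0,0,0]},{"offset":[0,0,-0.085],"twist":[0,0,0]}]'; python3 w.py w2; python3 -c "
from h import *
get_image('side');print(np.round(get_obs()['contact_force'],2),np.round(get_obs()['effort'],2), np.round(get_obs()['wrist_torque'],3))"
```

```text
t: 6.18
tool_pos: [0.4991, 0.2063, 0.1713]
tool_rot: [0.46, 3.108, -0.0]
contact_force: [-0.5, 0.2, -2.3]
opening: 0.0352
grip_force: 60.0
[0.4991 0.2063 0.1713] 6.175 [-0.48  0.16 -2.3 ]
[-0.38  0.14 -3.03] [  0.   -32.57 -37.34   0.     0.    -0.  ] [-0.043 -0.024  0.025]
```

View pics/w2.png

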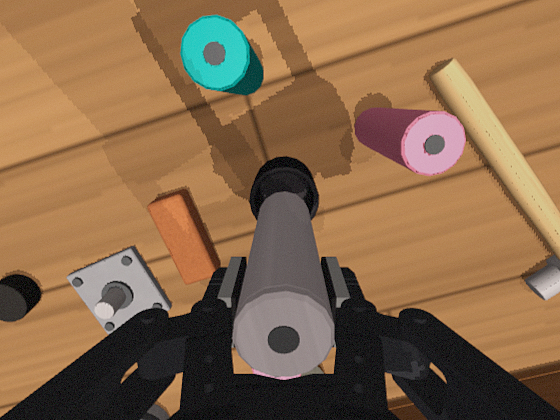

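The wrist view shows the roller upright in the pads and fully clear of the cup. It weighs about 2.3–3 N, so it looks like the light one. Lowering it back.

```bash
python3 -m crank '[{"offset":[0,0,0.005],"twist":[0,0,0]},{"offset":[0,0,0.018],"twist":[0,0,0]},{"offset":[0,0,0.034],"twist":[0,0,0]},{"offset":[0,0,0.050],"twist":[0,0,0]},{"offset":[0,0,0.063],"twist":[0,0,0]},{"offset":[0,0,0.073],"twist":[0,0,0]},{"offset":[0,0,0.079],"twist":[0,0,0]},{"offset":[0,0,0.082],"twist":[0,0,0]},{"offset":[0,0,0.084],"twist":[0,0,0]},{"offset":[0,0,0.0845],"twist":[0,0,0]},{"offset":[0,0,0.0845],"twist":[0,0,0]},{"offset":[0,0,0.0845],"twist":[0,0,0]}]'
```

```text
t: 7.78
tool_pos: [0.4993, 0.2064, 0.0871]
tool_rot: [0.46, 3.107, 0.0]
contact_force: [0.3, -0.4, -2.2]
opening: 0.0351
grip_force: 60.1
```

```bash
python3 -m crank '[{"offset":[0,0,0.0005],"twist":[0,0,0]},{"offset":[0,0,0.001],"twist":[0,0,0]},{"offset":[0,0,0.001],"twist":[0,0,0]},{"offset":[0,0,0.001],"twist":[0,0,0]}]'
```

```text
t: 8.28
tool_pos: [0.4996, 0.2064, 0.0871]
tool_rot: [0.46, 3.107, 0.0]
contact_force: [-2.6, -0.7, 4.8]
opening: 0.0355
grip_force: 60.6
```

```bash
python3 -m crank '[{"offset":[0,0,0],"twist":[0,0,0]},{"offset":[0,0,0],"twist":[0,0,0]},{"offset":[0,0,0],"twist":[0,0,0]},{"offset":[0,0,0],"twist":[0,0,0]},{"offset":[0,0,0],"twist":[0,0,0]},{"offset":[0,0,0],"twist":[0,0,0]}]' 1 && python3 -m crank '[{"offset":[0,0,-0.005],"twist":[0,0,0]},{"offset":[0,0,-0.020],"twist":[0,0,0]},{"offset":[0,0,-0.050],"twist":[0,0,0]},{"offset":[0,0,-0.085],"twist":[0,0,0]},{"offset":[0,0,-0.115],"twist":[0,0,0]},{"offset":[0,0,-0.135],"twist":[0,0,0]},{"offset":[0,0,-0.145],"twist":[0,0,0]},{"offset":[0,0,-0.145],"twist":[0,0,0]},{"offset":[0,0,-0.145],"twist":[0,0,0]}]'; python3 w.py w3;python3 -c "
from h import *
print(to([.526,-.276,.23]))
get_image('side');print(np.round(get_obs()['contact_force'],2))"
```

```text
t: 9.02
tool_pos: [0.4991, 0.2063, 0.0858]
tool_rot: [-0.46, -3.108, 0.0]
contact_force: [0.2, 0.3, 0.5]
opening: 0.0851
grip_force: 0.0
t: 10.15
tool_pos: [0.4984, 0.2061, 0.2293]
tool_rot: [-0.46, -3.105, 0.002]
contact_force: [-0.2, 0.4, -0.3]
opening: 0.0855
grip_force: 0.0
[0.4984 0.2061 0.2293] 10.15 [-0.23  0.39 -0.3 ]
[-166.  -453.4   -0.6]
[-0.85 -0.22  0.54]
```

View pics/w3.png

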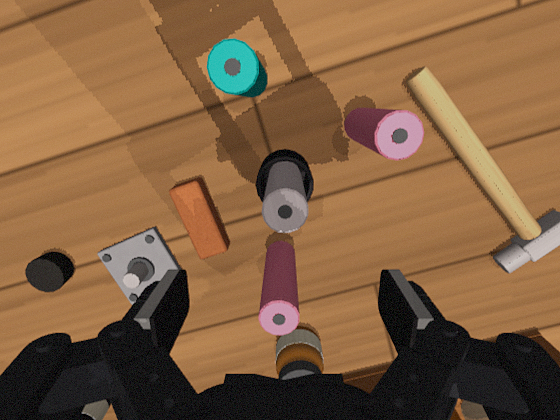

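roller_left's top is back at (285,211), upright in its cup, and nothing else moved. Now over to the right roller.

```bash
python3 -m crank '[{"offset":[-0.006,-0.016,0],"twist":[0,0,0]},{"offset":[-0.018,-0.048,0],"twist":[0,0,0]},{"offset":[-0.034,-0.092,0],"twist":[0,0,0]},{"offset":[-0.051,-0.140,0],"twist":[0,0,0]},{"offset":[-0.069,-0.188,0],"twist":[0,0,0]},{"offset":[-0.086,-0.236,0],"twist":[0,0,0]},{"offset":[-0.104,-0.284,0],"twist":[0,0,0]},{"offset":[-0.121,-0.332,0],"twist":[0,0,0]},{"offset":[-0.138,-0.376,0],"twist":[0,0,0]},{"offset":[-0.152,-0.414,0],"twist":[0,0,0]},{"offset":[-0.162,-0.442,0],"twist":[0,0,0]},{"offset":[-0.166,-0.453,0],"twist":[0,0,0]},{"offset":[-0.166,-0.453,0],"twist":[0,0,0]},{"offset":[-0.166,-0.453,0],"twist":[0,0,0]},{"offset":[-0.166,-0.453,0],"twist":[0,0,0]}]'; python3 w.py w4
```

```text
t: 12.12
tool_pos: [0.5269, -0.2744, 0.2309]
tool_rot: [0.458, 3.108, 0.0]
contact_force: [1.2, 0.3, 0.0]
opening: 0.0853
grip_force: 0.0
[ 0.5269 -0.2744  0.2309] 12.125 [1.19 0.34 0.02]
```

View pics/w4.png

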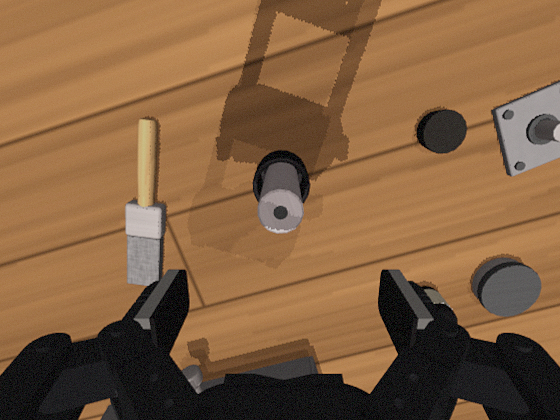

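The right roller's top centre is at (280.5,212), with the dye bottle partly behind the finger near (435,292).

```bash
python3 - <<'E'
from h import *
o=get_obs();t=atz(wray((280.5,212),o),.136);print(t.round(4),atz(wray((435,293),o),.085).round(3),atz(wray((558,132),o),.04).round(4))
print(to([t[0],t[1],.086],o), to([t[0],t[1],.136],o))
for p in((165,267),):print(atz(ray("scene",p),.085).round(3))
E
```

```text
[ 0.5278 -0.2778  0.136 ] [ 0.671 -0.159  0.085] [5.577e-01 3.000e-04 4.000e-02]
[ -1.7  -2.9 145. ] [-1.7 -2.9 95. ]
[ 0.734 -0.146  0.085]
```

```bash
python3 -m crank '[{"offset":[-0.001,-0.002,0.015],"twist":[0,0,0]},{"offset":[-0.001,-0.002,0.045],"twist":[0,0,0]},{"offset":[-0.001,-0.002,0.080],"twist":[0,0,0]},{"offset":[-0.001,-0.002,0.110],"twist":[0,0,0]},{"offset":[-0.001,-0.002,0.130],"twist":[0,0,0]},{"offset":[-0.001,-0.002,0.142],"twist":[0,0,0]},{"offset":[-0.001,-0.002,0.145],"twist":[0,0,0]},{"offset":[-0.001,-0.002,0.145],"twist":[0,0,0]}]' && python3 -m crank '[{"offset":[0,0,0],"twist":[0,0,0]},{"offset":[0,0,0],"twist":[0,0,0]},{"offset":[0,0,0],"twist":[0,0,0]},{"offset":[0,0,0],"twist":[0,0,0]},{"offset":[0,0,0],"twist":[0,0,0]},{"offset":[0,0,0],"twist":[0,0,0]},{"offset":[0,0,0],"twist":[0,0,0]},{"offset":[0,0,0],"twist":[0,0,0]}]' 0 60 && python3 -m crank '[{"offset":[0,0,-0.003],"twist":[0,0,0]},{"offset":[0,0,-0.010],"twist":[0,0,0]},{"offset":[0,0,-0.022],"twist":[0,0,0]},{"offset":[0,0,-0.038],"twist":[0,0,0]},{"offset":[0,0,-0.054],"twist":[0,0,0]},{"offset":[0,0,-0.068],"twist":[0,0,0]},{"offset":[0,0,-0.079],"twist":[0,0,0]},{"offset":[0,0,-0.085],"twist":[0,0,0]},{"offset":[0,0,-0.085],"twist":[0,0,0]},{"offset":[0,0,-0.085],"twist":[0,0,0]},{"offset":[0,0,-0.085],"twist":[0,0,0]},{"offset":[0,0,-0.085],"twist":[0,0,0]},{"offset":[0,0,-0.085],"twist":[0,0,0]},{"offset":[0,0,-0.085],"twist":[0,0,0]},{"offset":[0,0,-0.085],"twist":[0,0,0]}]'; python3 w.py w5; python3 -c "
from h import *
get_image('side');o=get_obs();print(np.round(o['contact_force'],2), np.round(o['wrist_torque'],3))
r=wray((0,0),o)"
```

```text
t: 13.18
tool_pos: [0.5278, -0.278, 0.0867]
tool_rot: [0.46, 3.106, -0.001]
contact_force: [-0.2, -0.4, 0.4]
opening: 0.0854
grip_force: 0.0
t: 14.18
tool_pos: [0.5277, -0.2776, 0.0867]
tool_rot: [0.46, 3.107, -0.0]
contact_force: [-0.9, 2.1, 5.7]
opening: 0.0355
grip_force: 60.0
t: 16.05
tool_pos: [0.5272, -0.2776, 0.1708]
tool_rot: [0.46, 3.108, -0.0]
contact_force: [-0.2, -0.3, -6.5]
opening: 0.0356
grip_force: 60.5
[ 0.5272 -0.2776  0.1708] 16.05 [-0.19 -0.3  -6.53]
[ 0.79 -0.62 -5.81] [-0.069  0.008 -0.008]
```

View pics/w5.png

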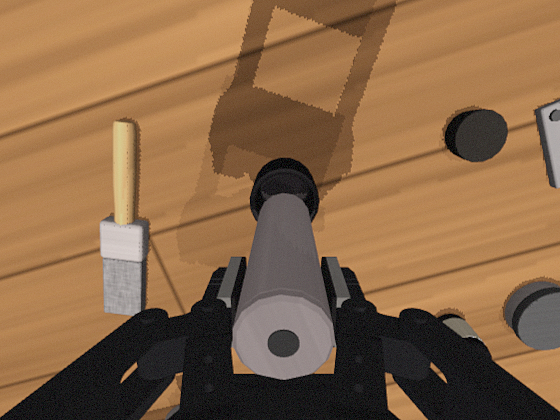

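The upright roller_right weighs about 6 N against about 2.6 N for the left, so the right one is heavier. I'll zoom in on the stub for its exact position.

```bash
python3 - <<'E'
from h import *
o=get_obs();print(atz(wray((284,342),o),.22).round(4))
m=np.zeros((560,800,3),np.uint8)
for n,x,y,c,r in(("w3",90,220,0,0),("a",242,200,400,0),("b",242,205,0,280)):
    i=cv2.imread(f"pics/{n}.png")[y:y+70,x:x+100];m[r:r+280,c:c+400]=cv2.resize(i,(400,280),interpolation=cv2.INTER_CUBIC)
cv2.imwrite("pics/z.png",m)
E
```

```text
[ 0.5274 -0.2784  0.22  ]
```

View pics/z.png

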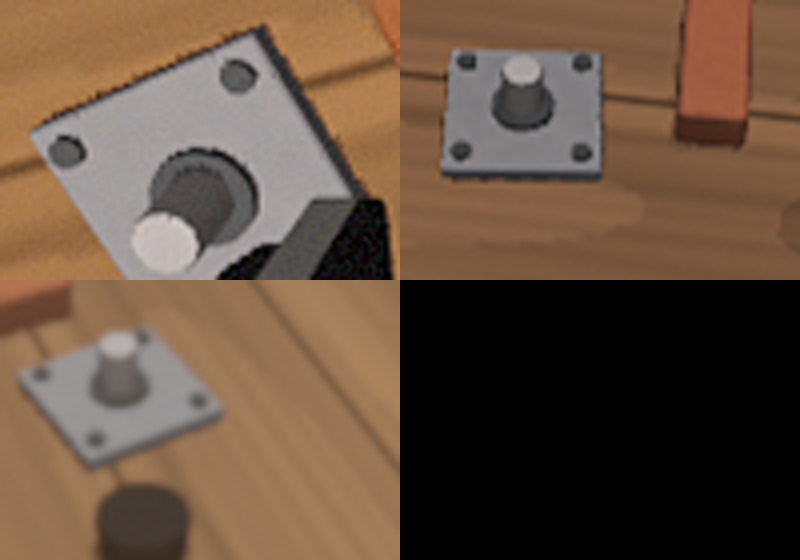

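```bash
python3 - <<'E'
from h import *
o=dict(tool_pos=np.array([.4984,.2061,.2293]),tool_rot=np.array([-.46,-3.105,.002]))
print(atz(wray((131.3,280.5),o),.04).round(4),atz(ray("scene",(272,218)),.04).round(4),atz(ray("side",(271.5,221.3)),.04).round(4))
print(to([.560,.005,.211]))
E
```

```text
[0.5586 0.0056 0.04  ] [0.5602 0.0071 0.04  ] [0.5562 0.0014 0.04  ]
[ 50.4 280.  -40.2]
```

```bash
python3 -m crank '[{"offset":[0,0,-0.005],"twist":[0,0,0]},{"offset":[0,0.002,-0.018],"twist":[0,0,0]},{"offset":[0.002,0.010,-0.032],"twist":[0,0,0]},{"offset":[0.005,0.027,-0.039],"twist":[0,0,0]},{"offset":[0.010,0.052,-0.040],"twist":[0,0,0]},{"offset":[0.015,0.084,-0.040],"twist":[0,0,0]},{"offset":[0.021,0.118,-0.040],"twist":[0,0,0]},{"offset":[0.028,0.152,-0.040],"twist":[0,0,0]},{"offset":[0.034,0.186,-0.040],"twist":[0,0,0]},{"offset":[0.039,0.216,-0.040],"twist":[0,0,0]},{"offset":[0.044,0.242,-0.040],"twist":[0,0,0]},{"offset":[0.048,0.262,-0.040],"twist":[0,0,0]},{"offset":[0.050,0.274,-0.040],"twist":[0,0,0]},{"offset":[0.051,0.279,-0.040],"twist":[0,0,0]},{"offset":[0.051,0.280,-0.040],"twist":[0,0,0]},{"offset":[0.051,0.280,-0.040],"twist":[0,0,0]},{"offset":[0.051,0.280,-0.040],"twist":[0,0,0]},{"offset":[0.051,0.280,-0.040],"twist":[0,0,0]},{"offset":[0.051,0.280,-0.040],"twist":[0,0,0]},{"offset":[0.051,0.280,-0.040],"twist":[0,0,0]}]'; python3 - <<'E'
from h import *
m=np.zeros((560,800,3),np.uint8)
i=get_image("scene")[:,:,::-1];m[:,:400]=cv2.resize(i[90:300,210:360],(400,560),interpolation=cv2.INTER_CUBIC)
i=get_image("side")[:,:,::-1];m[:,400:]=cv2.resize(i[70:280,200:350],(400,560),interpolation=cv2.INTER_CUBIC)
cv2.imwrite("pics/f.png",m)
E
```

```text
t: 18.65
tool_pos: [0.5595, 0.0051, 0.2108]
tool_rot: [0.46, 3.108, -0.0]
contact_force: [-0.2, 0.4, -5.7]
opening: 0.0356
grip_force: 60.7
```

View pics/f.png

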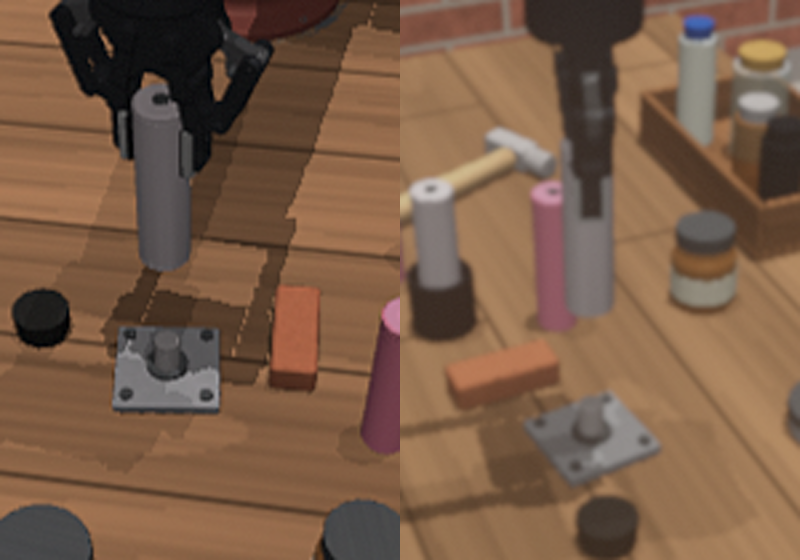

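roller_right hangs upright over the stub: at scene crop column 164 against the stub's 166, and at side crop column 590 against 592. roller_left stands free in its cup and the bystanders are undisturbed.

```bash
python3 -c "
from station import *
print(finish_job())"
```

```text
the job is handed in; nothing more can be done
None
```

The job is handed in: the right roller is the heavier one (about 6 N against about 2.6 N) and is held upright about 90 mm above the stub, with the left one let go in its own holder.

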